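Ring-gauge sort of two dropper bottles

TASK

Two amber dropper bottles stand on the cart top outside the tray: sort them by the ring gauge. Slide the one that fits down into the gauge's bore until it stands on the bottom, and stand the one that is too wide upright in the ceramic dish. Keep both bottles upright all the while and let go of them at the end.

Things in the scene. Friction and masses are not known exactly. Their poses are not given: they have to be found in the camera images.
- slim_bottle: The slim dropper bottle: round amber glass body 30 mm in diameter, straight-sided from its base up to 62 mm, then a shoulder, a white screw collar 22 mm in diameter and a black rubber bulb; 96 mm high in all. Loose, about 60 g, stands upright on the cart top. Origin: centre of its underside; z up along its axis.
- wide_bottle: The wide dropper bottle: the same height, glass and cap as the slim one but 60 mm in diameter; straight-sided from its base up to 62 mm, then a shoulder, a white collar 26 mm in diameter and a black bulb; 96 mm high in all. Loose, about 200 g, stands upright on the cart top. Origin: centre of its underside; z up along its axis.
- gauge_bore (a point): The ring gauge, fixed to the cart: an upright aluminium ring, outer diameter 72 mm, bore 50 mm in diameter and 25 mm deep, open at the top, on a white foot plate 96 x 96 mm and 5 mm thick. The point is the centre of the bore's floor (the foot plate's top, 5 mm above the cart top); the ring's mouth is 25 mm above it; z up along the bore.
- dish: The round shallow white ceramic dish, loose, about 500 g: 140 mm in diameter at the rim, 22 mm high, flat inner floor about 110 mm in diameter and 6 mm above its underside. Origin: centre of its underside; z up. Things standing near by among these four are 30 mm high or lower; the tray of small bottles is at the far side of the cart top.

How it is judged:
At the end, for the whole second after the job is handed in: Both bottles let go, at rest and within 11 degrees of upright: the slim one in the bore, its base within 15 mm sideways of the centre and 8 mm of the floor; the wide one in the dish, its base within 35 mm sideways of the centre and 2 to 14 mm above the underside (horizontal distance between slim_bottle and gauge_bore below 0.015 m and z of slim_bottle in the frame of gauge_bore below 0.008 m and angle between each of slim_bottle, wide_bottle's own z axis and vertical below 0.2 rad and horizontal distance between wide_bottle and dish below 0.035 m and z of wide_bottle in the frame of dish between 0.002 and 0.014 m and linear speed of each of slim_bottle, wide_bottle below 0.03 m/s); the robot touches nothing.
It fails at once if the slim bottle is tipped more than 0.7 rad (40 degrees) (angle between slim_bottle's own z axis and vertical above 0.7 rad).
It fails at once if the wide bottle is tipped more than 0.7 rad (40 degrees) (angle between wide_bottle's own z axis and vertical above 0.7 rad).
It also fails if it takes over 58 s, if anything falls off the work surface, if the arm or the gripper's body presses on something with over 40 N, if the wrist force passes 120 N, or if a joint passes its speed limit or range.

ROBOT

A 7-joint arm with a two-finger parallel gripper is mounted at the origin on the work surface. World frame = base frame: x ahead of the robot, y to its left, z up, the work surface at z = 0. Lengths are in m, angles in rad, forces in N, time in s.
With the tool pointing down it reaches from about 0.4 to 0.85 m from the base axis. Payload 10.4 kg.
Tool frame: the origin (TCP) lies midway between the tips of the shut fingers; the grasp point (between the pads) lies 19 mm behind it; z points along the fingers, x is the direction in which the jaws open and shut, and the axes are right-handed (so a half turn about z gives the same grasp; the last joint's range is limited). The gripper opens to 85 mm and grips with 20 to 120 N. Pads are 22 mm wide; open, the fingers measure 114 mm over their backs; the gripper's body (76 mm by 85 mm) begins 54 mm behind the grasp point. The pads swing forward as they close: fully open they stand 13 mm farther back than shut.
Start: joints at [-1.222, 0.332, -0.065, 1.46, 0.022, 1.35, -0.088], TCP at [0.227, 0.582, 0.231] pointing down, gripper open.
Joint ranges: [-2.6, 2.6], [-0.5, 2.12], [-1.47, 1.34], [0.16, 2.42], [-1.27, 4.41], [0.06, 2.06], [-2.6, 2.6]. Speed limits (rad/s): [2.22, 2.22, 2.79, 2.79, 3.14, 3.14, 3.14].

INTERFACE

Orientations are given as a unit quaternion [x, y, z, w].
In Python, from workcell import monitor, eyes, ticket, models gives the robot as it stands.
- The arm moves only by the tool servo_tool, never from a script. Its argument "motion" is a list of rows, each a list of 7 numbers: the opening, from 0 (shut) to 1 (fully open), then the shift along the tool's x, y, z in m, then the turn, a rotation vector about the tool's x, y, z in degrees. In form: [[fingers, tx, ty, tz, rx, ry, rz], ...]. A call has 1 to 20 rows; each row is the pose to reach, as a shift and turn from the pose commanded when the call began, along the tool's axes at that moment; what a row does not reach only later rows make up. A row lasts 1/8 s, in which the tool goes at most 62.5 mm and 10.7 degrees, less where a joint would pass 70% of its speed; a pose out of reach is approached as far as the arm can. A call with a gripper value outside its range is refused whole. The fingers move at their own pace and stop on an object; "grip_force" is the grip in N (left out, the last holds). Time passes only in rows, so rows that repeat a pose let the fingers close. It gives the time, the measured TCP pose, the force and the opening at its end, in the units of the state.
- monitor.get_obs(): the state, without advancing time (a new reading comes with each control period).
- eyes.camera(name): name is "scene" or "top" or "wrist"; returns (picture, depth): 384x512x3 uint8, blue, green, red; 384x512 float32, m along the optical axis (not along the pixel's ray), 0 where there is no reading.
- eyes.camera_info(name): a dict with "intrinsics" (3x3 intrinsics, pixels), "extrinsics" (4x4, takes a point from world to camera coordinates); the wrist camera has in their place "tool_from_camera" (4x4, takes a point from camera to tool coordinates, whose origin is the TCP and whose axes are the tool frame's). Camera axes: x right, y down, z forward; pixel columns grow to the right and rows downward; lengths in m; the calibration is good to about 2 mm. A picture is of the moment at which its call begins: read the wrist's pose just before it. camera_info takes no time and is no camera call.
- ticket.hand_in(): hands the job in, once; it reports no verdict.
Trained networks look in the newest picture that a camera, given by its name, has taken for a name from the list of things; names that differ only in an ending like _2 or _b are one class to them, and where a whole thing is asked for, a point or a joint stands for the part that bears it (a point fixed in the world has none). Each returns a list of dicts, best first, with "confidence" (0 to 1); they miss things now and then, are a little off and sometimes report something else, mostly with a low value. They report only what shows in the picture. A call takes as long as a camera call.
- models.boxes_of(camera, thing): "point" ([x, y, z] in m, in the coordinates of the camera as it stood for that picture, good to about 4 mm: the middle of the surface that is visible of it).
The state is a dict: "clock": time; "joint_pos": joint angles; "joint_velocities": joint speeds; "tau": joint torques, N m; "position": TCP position; "ee_rot": TCP orientation; "ft_force": force on the tool from outside, world axes, zero at the start; "torque": the same for the moment, N m; "grip_width": opening from 0.0 (shut) to 1.0 (fully open).
Only numpy, scipy, OpenCV 4.12 (cv2) and the standard library are available. Lean on these libraries where they do the work, as an engineer would, in place of code of your own. Each camera call takes 0.05 s, during which the arm holds its last target. There are 200 camera calls.

## Working session

There is one attempt and no reset: what is moved stays moved. The work goes in short steps, Python scripts to look and compute and a tool call to move; the robot and the scene stay as the last step left them, time stands still between calls to the robot, and variables do not carry over. Pictures are saved under pics/ and viewed, about 8 in all and at most 12, crops included, and the job is handed in when it is done.

Besides the shell and the picture viewer there is one more tool, called after "Request:" as name(argument=value, ...) on one line, values as JSON. servo_tool: Moves the arm, as the interface text tells. Its arguments: {"type":"object","properties":{"motion":{"type":"array"},"grip_force":{"type":"number"}},"required":["motion"]}

```bash
mkdir -p pics; ls; cat > h.py <<'E'
import numpy as np, cv2
from workcell import monitor, eyes, ticket, models
from scipy.spatial.transform import Rotation as R
def look(n):
    o=monitor.get_obs(); p,d=eyes.camera(n); i=eyes.camera_info(n); K=np.array(i["intrinsics"])
    if n=="wrist":
        T=np.eye(4);T[:3,:3]=R.from_quat(o["ee_rot"]).as_matrix();T[:3,3]=o["position"]
        W=T@np.array(i["tool_from_camera"])
    else: W=np.linalg.inv(np.array(i["extrinsics"]))
    return o,p,d,K,W
def cloud(d,K,W):
    v,u=np.mgrid[:d.shape[0],:d.shape[1]]
    P=np.stack([(u-K[0,2])/K[0,0]*d,(v-K[1,2])/K[1,1]*d,d],-1)
    return P@W[:3,:3].T+W[:3,3]
def tw(W,p): return W[:3,:3]@np.array(p)+W[:3,3]
E
python3 - <<'E'
from h import *
np.set_printoptions(precision=4,suppress=True)
print(monitor.get_obs())
for c in ("top","scene"):
    o,p,d,K,W=look(c); cv2.imwrite(f"pics/{c}0.png",p); np.savez(f"{c}0.npz",p=p,d=d,K=K,W=W)
    print(c,W[:3,3])
    for t in ("slim_bottle","wide_bottle","gauge_bore","dish"):
        for b in models.boxes_of(c,t)[:3]: print(c,t,round(b["confidence"],2),tw(W,b["point"]))
E
```

```text
pics
{'clock': 0.0, 'joint_pos': array([-1.2216,  0.3328, -0.0647,  1.461 ,  0.0216,  1.3499, -0.0885]), 'joint_velocities': array([ 0.0009,  0.0013, -0.0008,  0.0006,  0.0009,  0.0017, -0.0008]), 'tau': array([  0.0008, -62.5455,   0.0499, -39.1596,   0.0163,   0.0102,
        -0.    ]), 'position': array([0.2269, 0.5819, 0.2305]), 'ee_rot': array([ 0.8256,  0.5642, -0.0006,  0.0004]), 'ft_force': array([-1.2834, -0.0075, -0.8502]), 'torque': array([ 0.022 , -0.0202,  0.0357]), 'grip_width': 1.0013036581164756}
top [0.4112 0.0077 1.1025]
top slim_bottle 0.48 [0.5054 0.1237 0.066 ]
top wide_bottle 0.93 [ 0.5555 -0.1611  0.0676]
top gauge_bore 0.9 [0.442  0.3531 0.0066]
top dish 0.6 [ 0.4611 -0.3408  0.0042]
scene [ 1.2553 -0.3224  1.0763]
scene slim_bottle 0.58 [0.5248 0.1207 0.0508]
scene wide_bottle 0.85 [ 0.5756 -0.1672  0.0628]
scene gauge_bore 0.88 [0.4509 0.3516 0.0035]
scene dish 0.83 [ 0.454  -0.3414  0.0076]
scene dish 0.39 [0.4502 0.3492 0.0029]
```

View pics/top0.png

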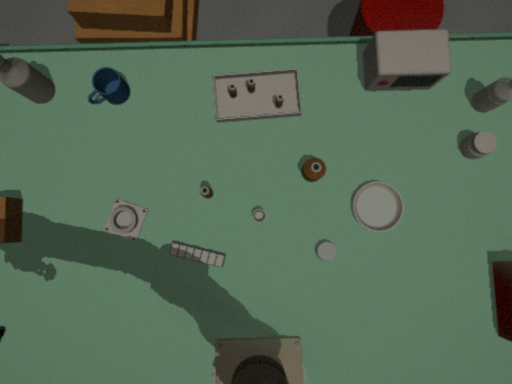

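View pics/scene0.png

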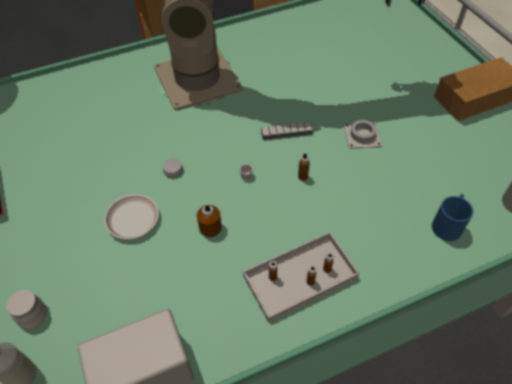

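```bash
cat > m.py <<'E'
from h import *
from scipy.optimize import least_squares
def circ(P,r=None):
    c=P.mean(0)
    if r is None:
        f=lambda q:np.hypot(P[:,0]-q[0],P[:,1]-q[1])-q[2]; s=least_squares(f,[*c,.04],loss="soft_l1",f_scale=.002)
    else:
        f=lambda q:np.hypot(P[:,0]-q[0],P[:,1]-q[1])-r; s=least_squares(f,c,loss="soft_l1",f_scale=.002)
    return s.x.round(4),np.median(abs(f(s.x))).round(4),len(P)
def sel(C,c,rad,z0,z1):
    m=(np.hypot(C[...,0]-c[0],C[...,1]-c[1])<rad)&(C[...,2]>z0)&(C[...,2]<z1); return C[m]
E
python3 - <<'E'
from m import *
G={"slim":(.51,.122,.03),"wide":(.565,-.164,.05),"gauge":(.445,.352,.055),"dish":(.457,-.341,.085)}
for c in ("top","scene"):
    z=np.load(c+"0.npz"); C=cloud(z["d"],z["K"],z["W"]); C[z["d"]==0]=9
    print(c,"table",np.median(C[180:260,200:300,2]))
    for n,(x,y,r) in G.items():
        A=sel(C,(x,y),r,-.1,.2); print(n,len(A),"zpct",np.percentile(A[:,2],[2,50,90,98,100]).round(3))
        if n in("slim","wide"):
            rr=.015 if n=="slim" else .03
            B=sel(C,(x,y),r+.01,.012,.055); print("  side",circ(B[:,:2],rr) if len(B)>8 else len(B))
            B=sel(C,(x,y),r,.075,.1); print("  bulb mean",B.mean(0) if len(B) else 0,len(B), B[:,2].max() if len(B) else 0)
        elif n=="gauge":
            B=sel(C,(x,y),r,.02,.04); print("  ring",circ(B[:,:2]), "mid", (B.max(0)+B.min(0))/2)
        else:
            B=sel(C,(x,y),r,.016,.04); print("  rim",circ(B[:,:2]))
E
```

```text
top table 0.00015540742643127547
slim 358 zpct [-0.004  0.001  0.083  0.095  0.096]
  side (array([0.511 , 0.1288]), np.float64(0.0002), 20)
  bulb mean [0.51013522 0.12777153 0.08619412] 57 0.09559117731376565
wide 976 zpct [-0.004  0.003  0.07   0.091  0.097]
  side (array([ 0.564 , -0.1635]), np.float64(0.0002), 61)
  bulb mean [ 0.56240615 -0.16246357  0.08583978] 80 0.09702967114779115
gauge 1242 zpct [-0.002  0.006  0.03   0.032  0.034]
  ring (array([0.4428, 0.3563, 0.0307]), np.float64(0.0029), 320) mid [0.44307077 0.35728064 0.02737412]
dish 2903 zpct [-0.003  0.006  0.019  0.023  0.027]
  rim (array([ 0.4594, -0.3382,  0.066 ]), np.float64(0.0016), 380)
scene table 0.000935188465404746
slim 442 zpct [-0.003  0.018  0.081  0.093  0.1  ]
  side (array([0.511 , 0.1284]), np.float64(0.0007), 111)
  bulb mean [0.51537361 0.12589383 0.08540778] 58 0.09977495866939123
wide 1169 zpct [-0.003  0.021  0.07   0.088  0.098]
  side (array([ 0.5636, -0.1635]), np.float64(0.0007), 226)
  bulb mean [ 0.56833967 -0.16470696  0.08588895] 86 0.0978473993492005
gauge 892 zpct [-0.003  0.008  0.03   0.033  0.035]
  ring (array([0.4463, 0.3558, 0.0305]), np.float64(0.003), 272) mid [0.44550736 0.35784445 0.02756662]
dish 2777 zpct [-0.002  0.007  0.02   0.024  0.028]
  rim (array([ 0.4615, -0.3393,  0.0661]), np.float64(0.0016), 409)
```

```bash
cat > go.py <<'E'
import sys
from h import *
np.set_printoptions(precision=4,suppress=True)
o=monitor.get_obs(); r=R.from_quat(o["ee_rot"])
print(o["clock"],o["position"],"tilt",np.degrees(np.arccos(-r.as_matrix()[2,2])))
a=np.array(sys.argv[1:],float).reshape(-1,3)
for t in a: print(t,"->",r.inv().apply(t-o["position"]))
E
python3 go.py .511 .1286 .2305 .511 .1286 .13 .511 .1286 .029
```

```text
0.5 [0.227  0.5823 0.2313] tilt 0.0026243996448965484
[0.511  0.1286 0.2305] -> [-0.3196  0.4294  0.0008]
[0.511  0.1286 0.13  ] -> [-0.3196  0.4294  0.1013]
[0.511  0.1286 0.029 ] -> [-0.3196  0.4294  0.2023]
```

Request:
servo_tool(motion=[[1, -0.03, 0.04, 0, 0, 0, 0], [1, -0.06, 0.08, 0, 0, 0, 0], [1, -0.09, 0.12, 0, 0, 0, 0], [1, -0.12, 0.16, 0, 0, 0, 0], [1, -0.15, 0.2, 0, 0, 0, 0], [1, -0.18, 0.24, 0, 0, 0, 0], [1, -0.21, 0.28, 0, 0, 0, 0], [1, -0.24, 0.32, 0, 0, 0, 0], [1, -0.27, 0.36, 0, 0, 0, 0], [1, -0.3, 0.4, 0, 0, 0, 0], [1, -0.315, 0.42, 0, 0, 0, 0], [1, -0.3196, 0.4294, 0, 0, 0, 0], [1, -0.3196, 0.4294, 0.01, 0, 0, 0], [1, -0.3196, 0.4294, 0.01, 0, 0, 0], [1, -0.3196, 0.4294, 0.01, 0, 0, 0]], grip_force=40)

```text
clock: 2.38
position: [0.5105, 0.1296, 0.2212]
ee_rot: [0.825, 0.565, -0.0, -0.0]
ft_force: [0.2, 0.9, 0.2]
grip_width: 0.998
```

```bash
python3 - <<'E'
from m import *
o,p,d,K,W=look("wrist"); cv2.imwrite("pics/w1.png",p); C=cloud(d,K,W); C[d==0]=9
print(o["position"],W[:3,3])
B=sel(C,(.511,.1286),.03,.012,.055); print(circ(B[:,:2],.015))
B=sel(C,(.511,.1286),.03,.08,.1); print("bulb",(B.max(0)+B.min(0))/2,len(B))
for t in ("slim_bottle",):
  for b in models.boxes_of("wrist",t)[:3]: print(b["confidence"],tw(W,b["point"]))
E
python3 go.py .511 .1286 .029
```

```text
[0.51049622 0.12961641 0.22118347] [0.4427463  0.15618146 0.36341732]
(array([0.5116, 0.1282]), np.float64(0.0001), 140)
bulb [0.5109549  0.12846599 0.08854295] 321
0.94 [0.50720465 0.13307067 0.06661034]
2.475 [0.5108 0.1293 0.2214] tilt 0.019319352514062266
[0.511  0.1286 0.029 ] -> [-0.0006  0.0004  0.1924]
```

View pics/w1.png

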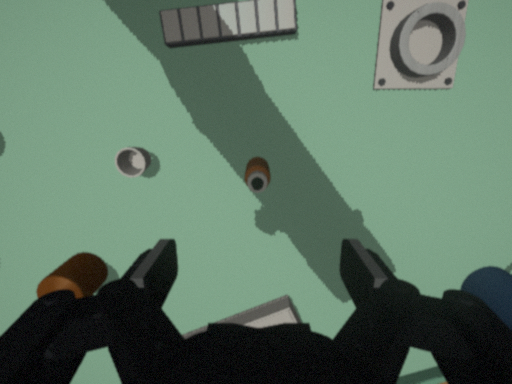

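The wrist picture shows the slim bottle at (258,178), midway between the fingers (about x 155 and 360). The gauge is at upper right and nothing stands in the way. All three cameras agree on the position to about 1 mm, so I'm descending and gripping.

Request:
servo_tool(motion=[[1, -0.0006, 0.0004, 0.03, 0, 0, 0], [1, -0.0006, 0.0004, 0.06, 0, 0, 0], [1, -0.0006, 0.0004, 0.09, 0, 0, 0], [1, -0.0006, 0.0004, 0.115, 0, 0, 0], [1, -0.0006, 0.0004, 0.14, 0, 0, 0], [1, -0.0006, 0.0004, 0.16, 0, 0, 0], [1, -0.0006, 0.0004, 0.18, 0, 0, 0], [1, -0.0006, 0.0004, 0.192, 0, 0, 0], [1, -0.0006, 0.0004, 0.192, 0, 0, 0], [0.5, -0.0006, 0.0004, 0.192, 0, 0, 0], [0.3, -0.0006, 0.0004, 0.192, 0, 0, 0], [0.1, -0.0006, 0.0004, 0.192, 0, 0, 0], [0, -0.0006, 0.0004, 0.192, 0, 0, 0], [0, -0.0006, 0.0004, 0.192, 0, 0, 0], [0, -0.0006, 0.0004, 0.192, 0, 0, 0], [0, -0.0006, 0.0004, 0.192, 0, 0, 0], [0, -0.0006, 0.0004, 0.192, 0, 0, 0]], grip_force=40)

```text
clock: 4.6
position: [0.5115, 0.1279, 0.0299]
ee_rot: [0.826, 0.564, 0.0, -0.0]
ft_force: [-1.5, -0.0, 5.8]
grip_width: 0.339
```

```bash
python3 go.py .511 .1286 .12 .4445 .356 .12 .4445 .356 .036; python3 -c "
from h import *
print(monitor.get_obs()['ft_force'],monitor.get_obs()['grip_width'])"
```

```text
4.6 [0.5115 0.1279 0.0299] tilt 0.040319666307881606
[0.511  0.1286 0.12  ] -> [ 0.0005 -0.0007 -0.0901]
[0.4445 0.356  0.12  ] -> [ 0.1882 -0.1452 -0.0901]
[0.4445 0.356  0.036 ] -> [ 0.1882 -0.1453 -0.0061]
[-1.45996462 -0.03765148  5.81350206] 0.3394394813092213
```

Request:
servo_tool(motion=[[0, 0, 0, -0.01, 0, 0, 0], [0, 0, 0, -0.03, 0, 0, 0], [0, 0, 0, -0.06, 0, 0, 0], [0, 0, 0, -0.085, 0, 0, 0], [0, 0.01, -0.008, -0.09, 0, 0, 0], [0, 0.03, -0.023, -0.09, 0, 0, 0], [0, 0.055, -0.042, -0.09, 0, 0, 0], [0, 0.08, -0.062, -0.09, 0, 0, 0], [0, 0.105, -0.081, -0.09, 0, 0, 0], [0, 0.13, -0.1, -0.09, 0, 0, 0], [0, 0.155, -0.12, -0.09, 0, 0, 0], [0, 0.175, -0.135, -0.09, 0, 0, 0], [0, 0.185, -0.143, -0.09, 0, 0, 0], [0, 0.188, -0.145, -0.09, 0, 0, 0], [0, 0.188, -0.145, -0.09, 0, 0, 0], [0, 0.188, -0.145, -0.09, 0, 0, 0]])

```text
clock: 6.6
position: [0.4449, 0.3547, 0.1193]
ee_rot: [0.826, 0.564, -0.0, 0.0]
ft_force: [-0.1, 0.1, -0.7]
grip_width: 0.34
```

```bash
python3 - <<'E'
from m import *
np.set_printoptions(precision=4,suppress=True)
o,p,d,K,W=look("wrist"); cv2.imwrite("pics/w2.png",p); C=cloud(d,K,W); C[d==0]=9
print(o["position"],o["grip_width"])
B=sel(C,(.4445,.356),.05,.026,.034); print("ring",circ(B[:,:2]),(B.max(0)+B.min(0))/2,(B.max(0)-B.min(0)))
B=sel(C,o["position"][:2],.016,.08,.2); print("bottle",np.percentile(B,[1,50,99],axis=0),len(B))
E
python3 go.py .4445 .356 .036
```

```text
[0.4449 0.3547 0.1193] 0.3403661603491704
ring (array([0.4425, 0.358 , 0.0305]), np.float64(0.0027), 2092) [0.4425 0.3579 0.0289] [0.0704 0.0708 0.0057]
bottle [[0.4295 0.3404 0.0952]
 [0.436  0.3586 0.1635]
 [0.4517 0.3698 0.1996]] 7980
6.65 [0.4448 0.3548 0.1194] tilt 0.010752168347662577
[0.4445 0.356  0.036 ] -> [ 0.001  -0.0008  0.0834]
```

View pics/w2.png

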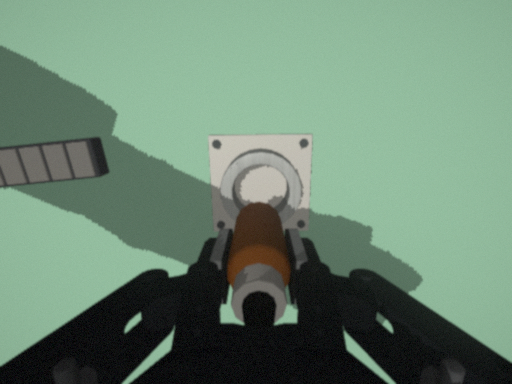

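The picture shows the slim bottle held upright at about (260,255), with the ring centred at (262,187). Its measured size of 70.4 x 70.8 mm fits the given 72 mm. I'll correct by about 2 mm, lower the bottle in, and stop there to check before releasing.

Request:
servo_tool(motion=[[0, 0.0015, -0.0017, 0, 0, 0, 0], [0, 0.0015, -0.0017, 0.01, 0, 0, 0], [0, 0.0015, -0.0017, 0.025, 0, 0, 0], [0, 0.0015, -0.0017, 0.04, 0, 0, 0], [0, 0.0015, -0.0017, 0.05, 0, 0, 0], [0, 0.0015, -0.0017, 0.06, 0, 0, 0], [0, 0.0015, -0.0017, 0.068, 0, 0, 0], [0, 0.0015, -0.0017, 0.075, 0, 0, 0], [0, 0.0015, -0.0017, 0.08, 0, 0, 0], [0, 0.0015, -0.0017, 0.083, 0, 0, 0], [0, 0.0015, -0.0017, 0.083, 0, 0, 0], [0, 0.0015, -0.0017, 0.083, 0, 0, 0]])

```text
clock: 8.15
position: [0.4435, 0.3578, 0.0366]
ee_rot: [0.826, 0.564, 0.0, -0.0]
ft_force: [-0.3, -0.6, -0.2]
grip_width: 0.338
```

Request:
servo_tool(motion=[[0, 0, 0, 0.001, 0, 0, 0], [0.4, 0, 0, 0.001, 0, 0, 0], [0.5, 0, 0, 0.001, 0, 0, 0], [0.7, 0, 0, 0.001, 0, 0, 0], [0.9, 0, 0, 0.001, 0, 0, 0], [0.9, 0, 0, 0.001, 0, 0, 0], [0.9, 0, 0, 0.001, 0, 0, 0], [0.9, 0, 0, -0.01, 0, 0, 0], [0.9, 0, 0, -0.03, 0, 0, 0], [0.9, 0, 0, -0.06, 0, 0, 0], [0.9, 0, 0, -0.1, 0, 0, 0], [0.9, 0, 0, -0.14, 0, 0, 0], [0.9, 0, 0, -0.165, 0, 0, 0], [0.9, 0, 0, -0.165, 0, 0, 0], [0.9, 0, 0, -0.165, 0, 0, 0]])

```text
clock: 10.02
position: [0.443, 0.3574, 0.2009]
ee_rot: [0.826, 0.564, -0.0, 0.0]
ft_force: [0.5, 0.6, 0.1]
grip_width: 0.901
```

```bash
python3 - <<'E'
from m import *
np.set_printoptions(precision=4,suppress=True)
o,p,d,K,W=look("wrist"); cv2.imwrite("pics/w3.png",p); C=cloud(d,K,W); C[d==0]=9
print(o["position"],o["grip_width"])
c=(.4435,.3575)
B=sel(C,c,.03,.04,.062); print("body",circ(B[:,:2],.015))
B=sel(C,c,.03,.075,.12); print("bulb",(B.max(0)+B.min(0))/2,np.percentile(B[:,2],99),len(B))
B=sel(C,c,.045,.026,.034); print("ring",circ(B[:,:2]),(B.max(0)+B.min(0))/2)
E
python3 go.py .5638 -.1635 .2 .5638 -.1635 .029
```

```text
[0.443  0.3574 0.2009] 0.9012210542787601
body (array([0.4435, 0.358 ]), np.float64(0.0001), 95)
bulb [0.443  0.3581 0.0888] 0.10141694211269395 429
ring (array([0.4433, 0.3578, 0.0306]), np.float64(0.0027), 1473) [0.443  0.3581 0.03  ]
10.075 [0.4429 0.3573 0.2005] tilt 0.07871543843615175
[ 0.5638 -0.1635  0.2   ] -> [-0.4413  0.3019  0.0008]
[ 0.5638 -0.1635  0.029 ] -> [-0.4411  0.302   0.1718]
```

View pics/w3.png

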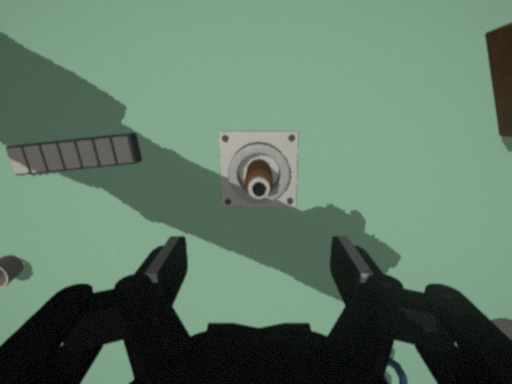

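The slim bottle stands in the bore: its top is at 101 mm (5 + 96) and it's within 1 mm of the ring centre, seen at (258,180). Next is the wide bottle.

Request:
servo_tool(motion=[[1, -0.02, 0.0137, 0, 0, 0, 0], [1, -0.056, 0.038, 0, 0, 0, 0], [1, -0.092, 0.063, 0, 0, 0, 0], [1, -0.128, 0.0876, 0, 0, 0, 0], [1, -0.164, 0.112, 0, 0, 0, 0], [1, -0.2, 0.137, 0, 0, 0, 0], [1, -0.236, 0.1615, 0, 0, 0, 0], [1, -0.272, 0.186, 0, 0, 0, 0], [1, -0.308, 0.211, 0, 0, 0, 0], [1, -0.344, 0.2354, 0, 0, 0, 0], [1, -0.38, 0.26, 0, 0, 0, 0], [1, -0.416, 0.2847, 0, 0, 0, 0], [1, -0.435, 0.298, 0, 0, 0, 0], [1, -0.4413, 0.302, 0, 0, 0, 0], [1, -0.4413, 0.302, 0, 0, 0, 0], [1, -0.4413, 0.302, 0, 0, 0, 0], [1, -0.4413, 0.302, 0, 0, 0, 0]])

```text
clock: 12.2
position: [0.5644, -0.1621, 0.2013]
ee_rot: [0.825, 0.565, 0.0, -0.0]
ft_force: [-0.4, -0.8, -0.4]
grip_width: 1.001
```

```bash
python3 - <<'E'
from m import *
np.set_printoptions(precision=4,suppress=True)
o,p,d,K,W=look("wrist"); cv2.imwrite("pics/w4.png",p); C=cloud(d,K,W); C[d==0]=9
print(o["position"],o["grip_width"],o["joint_pos"])
c=(.5638,-.1635)
B=sel(C,c,.045,.012,.06); print("body",circ(B[:,:2],.03))
B=sel(C,c,.03,.08,.12); print("bulb",(B.max(0)+B.min(0))/2,np.percentile(B[:,2],99),len(B))
E
python3 go.py .5638 -.1635 .029
```

```text
[ 0.5644 -0.1621  0.2013] 1.0007637297302423 [-0.2752  0.2906  0.5795  1.6348 -0.1658  1.2657  1.5356]
body (array([ 0.5644, -0.1637]), np.float64(0.0001), 252)
bulb [ 0.5639 -0.1634  0.0887] 0.09665289834520983 522
12.25 [ 0.5644 -0.1623  0.2014] tilt 0.026348530754727352
[ 0.5638 -0.1635  0.029 ] -> [-0.0015 -0.0001  0.1724]
```

View pics/w4.png

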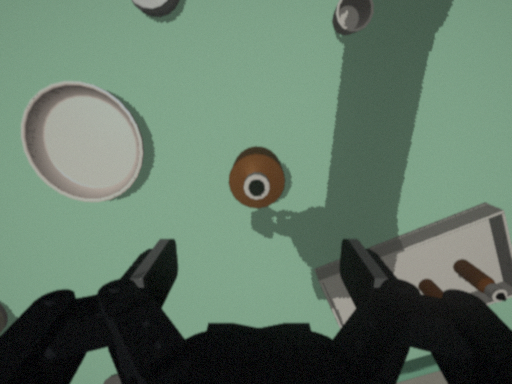

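The wide bottle is centred between the jaws at (257,182), about 1.5 mm off, and the dish is at (83,140). I'm descending and gripping.

Request:
servo_tool(motion=[[1, -0.0013, 0, 0.03, 0, 0, 0], [1, -0.0013, 0, 0.06, 0, 0, 0], [1, -0.0013, 0, 0.085, 0, 0, 0], [1, -0.0013, 0, 0.11, 0, 0, 0], [1, -0.0013, 0, 0.13, 0, 0, 0], [1, -0.0013, 0, 0.15, 0, 0, 0], [1, -0.0013, 0, 0.165, 0, 0, 0], [1, -0.0013, 0, 0.172, 0, 0, 0], [1, -0.0013, 0, 0.172, 0, 0, 0], [0.8, -0.0013, 0, 0.172, 0, 0, 0], [0.6, -0.0013, 0, 0.172, 0, 0, 0], [0.4, -0.0013, 0, 0.172, 0, 0, 0], [0.3, -0.0013, 0, 0.172, 0, 0, 0], [0.3, -0.0013, 0, 0.172, 0, 0, 0], [0.3, -0.0013, 0, 0.172, 0, 0, 0], [0.3, -0.0013, 0, 0.172, 0, 0, 0]], grip_force=60)

```text
clock: 14.25
position: [0.5646, -0.1645, 0.0305]
ee_rot: [0.826, 0.564, 0.001, 0.0]
ft_force: [-1.1, 0.3, 5.0]
grip_width: 0.679
```

```bash
python3 go.py .460 -.339 .13 .46 -.339 .038
```

```text
14.25 [ 0.5646 -0.1645  0.0305] tilt 0.10025949738165012
[ 0.46  -0.339  0.13 ] -> [-0.2005 -0.0339 -0.0997]
[ 0.46  -0.339  0.038] -> [-0.2006 -0.0341 -0.0077]
```

Request:
servo_tool(motion=[[0.3, 0, 0, -0.01, 0, 0, 0], [0.3, 0, 0, -0.03, 0, 0, 0], [0.3, 0, 0, -0.06, 0, 0, 0], [0.3, 0, 0, -0.09, 0, 0, 0], [0.3, -0.01, -0.0017, -0.1, 0, 0, 0], [0.3, -0.03, -0.005, -0.1, 0, 0, 0], [0.3, -0.055, -0.009, -0.1, 0, 0, 0], [0.3, -0.08, -0.0135, -0.1, 0, 0, 0], [0.3, -0.105, -0.0178, -0.1, 0, 0, 0], [0.3, -0.13, -0.022, -0.1, 0, 0, 0], [0.3, -0.155, -0.0262, -0.1, 0, 0, 0], [0.3, -0.18, -0.0304, -0.1, 0, 0, 0], [0.3, -0.195, -0.033, -0.1, 0, 0, 0], [0.3, -0.2005, -0.034, -0.1, 0, 0, 0], [0.3, -0.2005, -0.034, -0.1, 0, 0, 0], [0.3, -0.2005, -0.034, -0.1, 0, 0, 0]])

```text
clock: 16.25
position: [0.46, -0.3379, 0.1291]
ee_rot: [0.825, 0.565, 0.0, -0.0]
ft_force: [0.1, -0.2, -1.9]
grip_width: 0.681
```

```bash
python3 - <<'E'
from m import *
np.set_printoptions(precision=4,suppress=True)
o,p,d,K,W=look("wrist"); cv2.imwrite("pics/w5.png",p); C=cloud(d,K,W); C[d==0]=9
print(o["position"],o["grip_width"],o["ft_force"])
B=sel(C,(.46,-.339),.085,.016,.028); print("rim",circ(B[:,:2]),B.max(0)-B.min(0))
B=sel(C,(.46,-.339),.045,.002,.012); print("floor z",np.median(B[:,2]),len(B))
E
python3 go.py .46 -.339 .038
```

```text
[ 0.46   -0.3379  0.1291] 0.6813121865940973 [ 0.0884 -0.1503 -1.9239]
rim (array([ 0.4592, -0.3391,  0.0656]), np.float64(0.0016), 2417) [0.1277 0.1385 0.0079]
floor z 0.005768639824401595 3336
16.3 [ 0.46   -0.3379  0.1292] tilt 0.027267320187070412
[ 0.46  -0.339  0.038] -> [-0.0011  0.0004  0.0912]
```

View pics/w5.png

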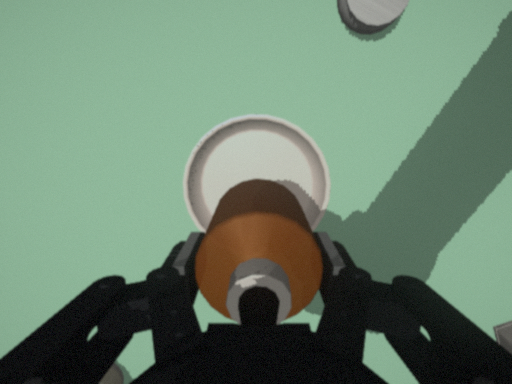

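The wide bottle is held upright and the dish is centred under it at (257,180), with its floor measured at 5.8 mm. I'm lowering it.

Request:
servo_tool(motion=[[0.3, -0.001, 0.0004, 0.01, 0, 0, 0], [0.3, -0.001, 0.0004, 0.03, 0, 0, 0], [0.3, -0.001, 0.0004, 0.05, 0, 0, 0], [0.3, -0.001, 0.0004, 0.065, 0, 0, 0], [0.3, -0.001, 0.0004, 0.075, 0, 0, 0], [0.3, -0.001, 0.0004, 0.083, 0, 0, 0], [0.3, -0.001, 0.0004, 0.088, 0, 0, 0], [0.3, -0.001, 0.0004, 0.091, 0, 0, 0], [0.3, -0.001, 0.0004, 0.0915, 0, 0, 0], [0.3, -0.001, 0.0004, 0.0915, 0, 0, 0]])

```text
clock: 17.55
position: [0.4596, -0.34, 0.038]
ee_rot: [0.826, 0.564, 0.0, 0.0]
ft_force: [0.4, -0.3, -2.5]
grip_width: 0.68
```

Request:
servo_tool(motion=[[0.3, 0, 0, 0.001, 0, 0, 0], [0.3, 0, 0, 0.001, 0, 0, 0], [0.75, 0, 0, 0.001, 0, 0, 0], [0.85, 0, 0, 0.001, 0, 0, 0], [1, 0, 0, 0.001, 0, 0, 0], [1, 0, 0, 0.001, 0, 0, 0], [1, 0, 0, 0.001, 0, 0, 0], [1, 0, 0, -0.01, 0, 0, 0], [1, 0, 0, -0.03, 0, 0, 0], [1, 0, 0, -0.06, 0, 0, 0], [1, 0, 0, -0.1, 0, 0, 0], [1, 0, 0, -0.14, 0, 0, 0], [1, 0, 0, -0.165, 0, 0, 0], [1, 0, 0, -0.165, 0, 0, 0], [1, 0, 0, -0.165, 0, 0, 0]])

```text
clock: 19.42
position: [0.4592, -0.3397, 0.2028]
ee_rot: [0.826, 0.564, 0.0, -0.0]
ft_force: [-0.7, -0.1, -0.7]
grip_width: 0.999
```

```bash
python3 - <<'E'
from m import *
np.set_printoptions(precision=4,suppress=True)
o,p,d,K,W=look("wrist"); C=cloud(d,K,W); C[d==0]=9
print(o["clock"],o["position"],o["grip_width"],o["ft_force"])
c=(.46,-.339)
B=sel(C,c,.045,.03,.062); print("body",circ(B[:,:2],.03))
B=sel(C,c,.03,.085,.12); print("bulb",(B.max(0)+B.min(0))/2,np.percentile(B[:,2],99))
B=sel(C,c,.085,.016,.026); B=B[np.hypot(*(B[:,:2]-c).T)>.05]; print("rim",circ(B[:,:2]))
ims=[p]
o,p,d,K,W=look("scene"); C=cloud(d,K,W); C[d==0]=9
B=sel(C,(.4435,.3575),.025,.07,.13); print("slim top",B.mean(0),np.percentile(B[:,2],98))
ims.append(p); cv2.imwrite("pics/end.png",cv2.resize(np.hstack(ims),(800,300)))
E
```

```text
19.425 [ 0.4592 -0.3397  0.2028] 0.9991931044638236 [-0.7178 -0.0726 -0.6792]
body (array([ 0.4594, -0.3391]), np.float64(0.0001), 172)
bulb [ 0.4588 -0.339   0.0941] 0.1023704180276592
rim (array([ 0.4596, -0.3391,  0.0657]), np.float64(0.0016), 2055)
slim top [0.4489 0.3542 0.0851] 0.10179169445551967
```

View pics/end.png

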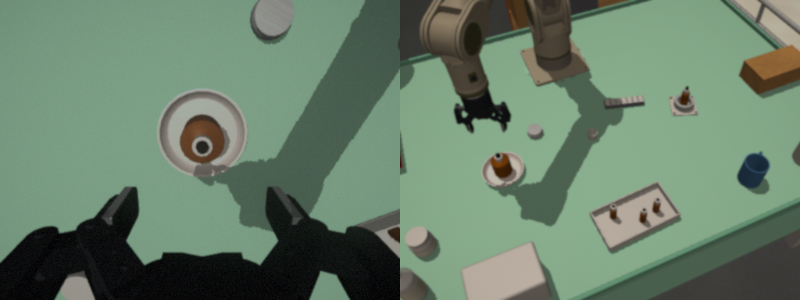

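The wide bottle stands in the dish (left view at (202,138), right view at (502,165)). The slim one stands in the gauge at (686,97), and the gripper is clear of everything.

```bash
python3 -c "
from workcell import ticket
print(ticket.hand_in())"
```

```text
the job is handed in; nothing more can be done
None
```

Both bottles are sorted, and I handed the job in at about 19.5 s of the 58 s allowed. No verdict is reported back.

- **Slim bottle:** it stands in the gauge bore within about 1 mm of the centre. Its top measured 101–102 mm, where 5 + 96 mm is expected on the bore floor.
- **Wide bottle:** it stands in the dish within about 1 mm of the centre. Its top measured 102 mm, where 6 + 96 mm is expected on the dish floor.
- **Final state:** both bottles look upright in the last pictures. The gripper is open and about 10 cm above the wide bottle's top. The last wrist force was about 1 N, the same as at the start.

No check failed. The only disagreement was in locating the ring centre, where the cameras differed by 2–4 mm. I settled it with a closer look from the wrist camera before lowering the slim bottle.

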